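# Tighten the lock ring on the mirror-grinding board

### The job

On the plywood grinding board, tighten the six-lugged lock ring with the larger of the two T-shaped pin spanners: turn the ring clockwise, seen from above, until the round brass stud on it points at the mirror. The two wooden cheeks allow only a short swing, so lift the spanner out of the notches, swing it back, drop it in again and take another stroke. Leave the spanner standing seated in the ring and let go; leave the smaller spanner where it is and do not turn the ring with the fingers.

Things in the scene. Friction and masses are not known exactly. Their poses are not given: they have to be found in the camera images.
- spanner: The larger T-shaped steel pin spanner, 0.35 kg, standing level on the table left or right of the board on three legs: two pins (9 mm thick, 24 mm long) under an 86 mm crossbar, 34 mm either side (+y, -y) of the handle's line, and a foot under the handle's end. Origin: midway between the pin tips, at tip level; z up. The handle runs along its own -x to the foot at 190 mm, towards the robot.
- spanner_grip (a point): Where to pinch the larger spanner's handle: 127 mm from its origin along its -x, 32 mm above the pin tips (mid-height), near its balance point (110 mm). The handle is a straight bar 16 mm wide (y) and 16 mm high, 24 to 40 mm above the pin tips. Held here (within 12 mm) the fingers stay clear of the cheeks when the spanner is seated.
- small_spanner: Bystander, on the other side of the board: a smaller T-shaped pin spanner of the same make, 125 mm long, pins only 40 mm apart (too close to go over the ring's hub). Origin midway between its pin tips, handle along its own -x. It must not be moved.
- lock_ring (a joint): Angle (rad) of the steel lock ring, growing clockwise seen from above; starts at 0.18 to 0.52, and 1.83 puts the stud straight at the mirror. Round hub 40 mm wide, 19 mm high, with six radial lugs every 60 degrees, 8 mm wide, 14 mm high, reaching 44 mm from the axis. It is stiff (0.3 N m) and stays where left. The spanner has about 15 degrees of play either way from mid-notch before it drives it.
- ring_stud (a point): The round brass stud, 9 mm wide, on the top of one of the ring's six lugs, 37 mm from the ring's axis, its top 19 mm above the board. Notches lie midway between lugs, so 30, 90, 150.. degrees from the stud; the spanner drops in when its two pins are within 14 degrees of the middles of two opposite notches.
- ring_seat (a point): Point on the ring's axis at the top of the fixed plywood board (430 x 330 x 20 mm). +x points to the mirror (124 mm glass disc 135 mm away), z up. A seated spanner's origin is here (within 8 mm), pin tips on the board, handle away from the mirror. Wooden cheeks 52 to 92 mm from the axis, 56 mm high, stop the handle 48 degrees either side of -x. Lift the spanner 25 mm or more to clear the ring.

How it is judged (in metres and radians):
On the way, in this order (a step that is already met when the one before it is completed fails the run):
1. the larger spanner is seated in the ring's notches, the ring still short of 0.9 rad (horizontal distance between spanner and ring_seat below 0.015 m and z of spanner in the frame of ring_seat below 0.008 m and value of joint lock_ring below 0.9 rad), for 0.1 s.
2. after a first stroke (ring past 0.6 rad) the spanner is lifted clear of the lugs (z of spanner in the frame of ring_seat above 0.016 m and value of joint lock_ring between 0.6 and 1.57 rad), for 0.1 s.
3. the spanner is seated in the notches again, the stud not yet at the mirror (horizontal distance between spanner and ring_seat below 0.015 m and z of spanner in the frame of ring_seat below 0.008 m and value of joint lock_ring below 1.57 rad), for 0.1 s.
At the end, for the whole second after the job is handed in: The ring's stud points at the mirror within 15 degrees (joint 1.57 to 2.09), and the larger spanner stands upright and at rest, seated in the ring: its origin within 15 mm of the axis and its pin tips less than 8 mm above the board (value of joint lock_ring between 1.57 and 2.09 rad and horizontal distance between spanner and ring_seat below 0.015 m and z of spanner in the frame of ring_seat below 0.008 m and angle between spanner's own z axis and vertical below 0.15 rad and linear speed of spanner below 0.02 m/s); the robot touches nothing.
It fails at once if the smaller spanner is moved by more than 30 mm (distance of small_spanner from where it was at the start of the episode above 0.03 m).
It fails at once if the fingers push on the lock ring (contact force between the fingers and lock_ring above 3 N).
It also fails if it takes over 54 s, if anything falls off the work surface, if the arm or the gripper's body presses on something with over 40 N, if the wrist force passes 120 N, or if a joint passes its speed limit or range.

### The arm

A 7-joint arm with a two-finger parallel gripper is mounted at the origin on the work surface. World frame = base frame: x ahead of the robot, y to its left, z up, the work surface at z = 0. Lengths are in m, angles in degrees, forces in N, time in s.
With the tool pointing down it reaches from about 0.425 to 0.875 m from the base axis. Payload 4.7 kg.
Tool frame: the origin (TCP) lies at the very end of the fingers, on their centre line; the grasp point (between the pads) lies 19 mm behind it; z points along the fingers, y is the line along which they close (so a half turn about z gives the same grasp; the last joint's range is limited). The gripper opens to 87 mm and grips with 3 to 60 N. Pads are 19 mm wide; open, the fingers measure 117 mm over their backs; the gripper's body (75 mm by 190 mm) begins 51 mm behind the grasp point.
Start: joints at [-66.114, 18.392, -4.016, 83.108, 1.295, 78.541, -3.26], TCP at [0.255, 0.598, 0.223] pointing down, gripper open.
Joint ranges: [-163.93, 163.93], [-17.29, 119.83], [-79.2, 71.16], [3.27, 140.29], [-89.18, 269.18], [5.43, 117.66], [-154.24, 154.24]. Speed limits (degrees/s): [147.25, 147.25, 180, 180, 180, 180, 180].

### API

Orientations are given as [roll, pitch, yaw] about the fixed x, y, z axes, in that order (R = Rz(yaw) Ry(pitch) Rx(roll)).
In Python, from cell import get_obs, read_camera, sign_off, silhouettes gives the robot as it stands.
- The arm moves only by the tool play_rows, never from a script. Its argument "steps" is a list that holds one entry, the list of rows, each a list of 7 numbers: the shift along the tool's x, y, z in m, then the turn, a rotation vector about the tool's x, y, z in rad, then the finger opening in m, from 0 to 0.087. A call has 1 to 12 rows; each row shifts and turns the commanded pose from where the row before left it, along the tool's axes as they then stand; what a row does not reach is not made up. A row lasts 1/10 s, in which the tool goes at most 50 mm and 8.59 degrees, less where a joint would pass 70% of its speed; a pose out of reach is approached as far as the arm can. A call is refused whole if a number of a shift passes 0.05 or a number of a turn 0.15, either way. A call with a gripper value outside its range is refused whole. The fingers move at their own pace and stop on an object; "force" is the grip in N (left out, the last holds). Time passes only in rows, so rows that do not move let the fingers close. It gives the time, the measured TCP pose, the force, the opening and the grip force at its end, in the units of the state.
- get_obs(): the state, without advancing time (a new reading comes with each control period).
- read_camera(name): name is "scene" or "side" or "wrist"; returns a dict with "frame" (480x640x3 uint8, red, green, blue), "intrinsics" (3x3 intrinsics, pixels), "view" (4x4, takes a point from world to camera coordinates). Camera axes: x right, y up, looking along -z (the intrinsics and any distortion apply to the point x, -y, -z); pixel columns grow to the right and rows downward; lengths in m; the calibration is good to about 2 mm. A picture is of the moment at which its call begins. There is no depth.
- sign_off(): hands the job in; it is judged then, once.
Trained networks look in the newest picture that a camera, given by its name, has taken for a name from the list of things; names that differ only in an ending like _2 or _b are one class to them, and where a whole thing is asked for, a point or a joint stands for the part that bears it (a point fixed in the world has none). Each returns a list of dicts, best first, with "p" (0 to 1); they miss things now and then, are a little off and sometimes report something else, mostly with a low value. They report only what shows in the picture. A call takes as long as a camera call.
- silhouettes(camera, name): "pixels" (480x640 bool, what is visible of it) and "extent" ([left, top, right, bottom] in pixels, round what is visible of it).
The state is a dict: "time_s": time; "qpos": joint angles; "joint_velocities": joint speeds; "effort": joint torques, N m; "tool_pos": TCP position; "tool_rot": TCP orientation; "force": force on the tool from outside, world axes, zero at the start; "wrist_torque": the same for the moment, N m; "grip_width": finger opening in m; "grasp_force": force on a finger pad.
Only numpy, scipy, OpenCV 4.12 (cv2) and the standard library are available. Lean on these libraries where they do the work, as an engineer would, in place of code of your own. Each camera call takes 0.05 s, during which the arm holds its last target. There are 200 camera calls.

## Working session

There is one attempt and no reset: what is moved stays moved. The work goes in short steps, Python scripts to look and compute and a tool call to move; the robot and the scene stay as the last step left them, time stands still between calls to the robot, and variables do not carry over. Pictures are saved under pics/ and viewed, at most 10 in all, crops included, and the job is handed in when it is done.

Besides the shell and the picture viewer there is one more tool, called after "Request:" by a JSON object that holds its "method" and its "body", one argument or row to a line. play_rows: Moves the arm, as the interface text tells. Its arguments: {"type":"object","properties":{"steps":{"type":"array","items":{"type":"array","items":{"type":"array","items":{"type":"number"}}}},"force":{"type":"number"}},"required":["steps"]}

```bash
ls; mkdir -p pics
cat > h.py <<'E'
import numpy as np, cv2
from cell import get_obs, read_camera, sign_off, silhouettes
def ray(c,u,v):
    K=np.array(c["intrinsics"]);V=np.array(c["view"])
    d=np.linalg.solve(K,[u,v,1]);d=V[:3,:3].T@(d*[1,-1,-1]);o=-V[:3,:3].T@V[:3,3]
    return o,d
def atz(c,u,v,z):
    o,d=ray(c,u,v);return o+d*(z-o[2])/d[2]
def proj(c,p):
    V=np.array(c["view"]);q=V[:3,:3]@np.array(p)+V[:3,3];q=q*[1,-1,-1];q=np.array(c["intrinsics"])@q;return q[:2]/q[2]
def save(c,n): cv2.imwrite(f"pics/{n}.png",c["frame"][:,:,::-1])
E
python3 - <<'E'
from h import *
o=get_obs();print(o)
for n in("scene","side"):
    c=read_camera(n);save(c,n+"0");print(n,c.keys(),np.round(c["intrinsics"],1).tolist(),np.round(c["view"],3).tolist())
    for t in("spanner","small_spanner","lock_ring","ring_stud"):
        print(t,[(round(s["p"],2),s["extent"]) for s in silhouettes(n,t)[:3]])
E
```

```text
pics
{'time_s': 0.0, 'qpos': array([-66.11440885,  18.43788289,  -4.01766558,  83.17396139,
         1.29484963,  78.53970382,  -3.25920837]), 'joint_velocities': array([ 0.06949262,  0.04574793,  0.00366641, -0.08423685, -0.00981162,
       -0.08113937,  0.01092255]), 'effort': array([-1.39634226e-04, -4.91296327e+01, -4.04075654e-01, -3.12525487e+01,
       -6.38505793e-02,  4.38332255e-02,  1.84499399e-04]), 'tool_pos': array([0.25459919, 0.59747606, 0.22148337]), 'tool_rot': array([-1.79893693e+02,  4.84565125e-03,  1.56926929e+02]), 'force': array([ 0.20731124,  0.31325399, -0.29338061]), 'wrist_torque': array([ 0.01184029, -0.01061544, -0.03927785]), 'grasp_force': 0.0, 'grip_width': 0.08686541489142444}
scene dict_keys(['frame', 'intrinsics', 'view']) [[491.2, 0.0, 319.8], [0.0, 491.2, 237.9], [0.0, 0.0, 1.0]] [[0.785, 0.619, -0.018, -0.457], [-0.459, 0.601, 0.654, 0.229], [0.416, -0.505, 0.756, -1.267], [0.0, 0.0, 0.0, 1.0]]
spanner [(0.67, [312.3, 229.4, 352.9, 255.7]), (0.58, [352.8, 146.1, 445.0, 188.4])]
small_spanner [(0.6, [200.9, 168.5, 460.7, 361.8]), (0.59, [165.0, 340.4, 234.2, 407.3]), (0.2, [355.2, 146.1, 444.9, 187.7])]
lock_ring [(0.67, [310.7, 227.4, 353.3, 258.5])]
ring_stud [(0.61, [312.2, 224.9, 353.3, 261.1])]
side dict_keys(['frame', 'intrinsics', 'view']) [[592.7, 0.0, 309.3], [0.0, 592.7, 241.1], [0.0, 0.0, 1.0]] [[0.892, -0.452, 0.018, -0.501], [0.24, 0.508, 0.827, -0.17], [-0.383, -0.734, 0.561, -1.082], [0.0, 0.0, 0.0, 1.0]]
spanner [(0.66, [220.4, 160.5, 296.0, 206.5])]
small_spanner [(0.87, [369.5, 326.0, 448.0, 369.7])]
lock_ring [(0.96, [300.8, 224.7, 334.1, 248.0])]
ring_stud [(0.83, [300.0, 222.1, 339.1, 248.6])]
```

View pics/scene0.png

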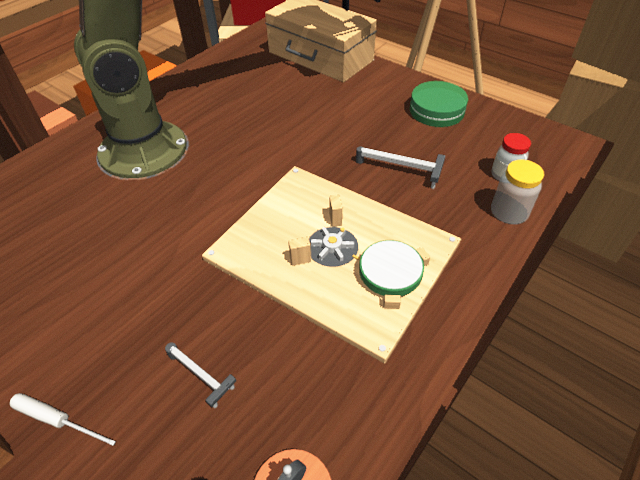

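View pics/side0.png

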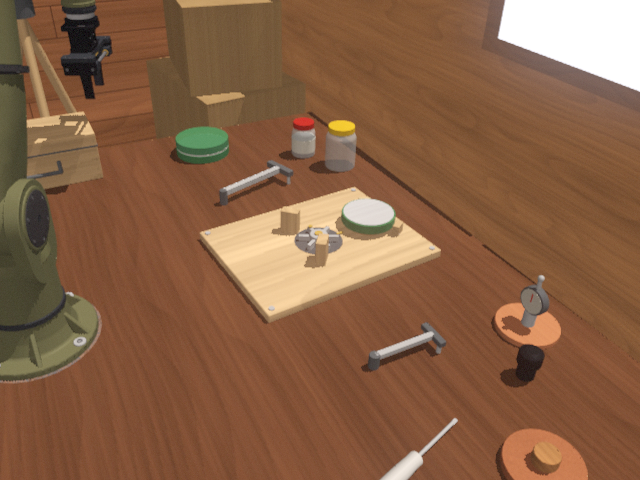

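The scene view shows the larger spanner beyond the board (foot ~(361,158), crossbar ~(438,170)). The ring is at ~(333,243) between the cheeks, the mirror at ~(392,266) and the small spanner at ~(200,375). The side view agrees.

```bash
python3 - <<'E'
from h import *
C={n:read_camera(n) for n in("scene","side")}
c=C["scene"]
for nm,l,z in(("corners",[(295,169),(460,239),(385,358),(206,257)],.02),("ring",[(333,245)],.03),("mirror",[(392,266)],.035),("foot,bar",[(363,153),(440,166)],.04),("small",[(172,347),(222,388)],.03)):
    print(nm,[np.round(atz(c,*p,z)[:2],3).tolist() for p in l])
c=C["side"]
for nm,l,z in(("corners",[(354,192),(435,249),(270,311),(202,240)],.02),("ring",[(318,238)],.03),("mirror",[(369,216)],.035),("foot,bar",[(224,190),(279,168)],.04)):
    print(nm,[np.round(atz(c,*p,z)[:2],3).tolist() for p in l])
E
python3 - <<'E'
import cv2
import numpy as np
a=cv2.imread('pics/scene0.png')[205:285,285:385]; b=cv2.imread('pics/side0.png')[195:275,270:370]
c=cv2.imread('pics/scene0.png')[135:199,350:454]
cv2.imwrite('pics/crop1.png',np.hstack([cv2.resize(x,(400,320),interpolation=cv2.INTER_CUBIC) for x in(a,b)]))
E
```

```text
corners [[0.379, 0.162], [0.796, 0.201], [0.821, -0.121], [0.409, -0.155]]
ring [[0.601, 0.021]]
mirror [[0.727, 0.045]]
foot,bar [[0.488, 0.288], [0.658, 0.357]]
small [[0.518, -0.336], [0.641, -0.335]]
corners [[0.778, 0.179], [0.811, -0.115], [0.403, -0.148], [0.364, 0.135]]
ring [[0.592, 0.019]]
mirror [[0.738, 0.043]]
foot,bar [[0.474, 0.293], [0.645, 0.343]]
```

View pics/crop1.png

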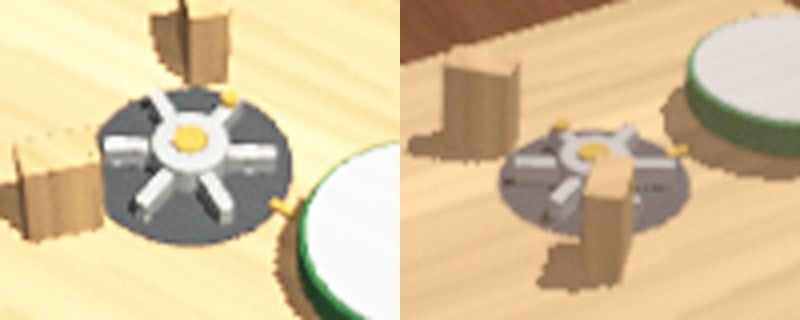

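The stud sits at scene pixel ~(342,229), at about 1–2 o'clock in that crop, and the mirror mark is at (356,257). I'll move over the spanner's grip, tool x towards the foot.

Request:
{"method": "play_rows", "body": {
  "steps": [
    [[-0.046,-0.02,0,0,0,0,0.087],[-0.046,-0.02,0,0,0,0,0.087],[-0.046,-0.02,0,0,0,0,0.087],[-0.046,-0.02,0,0,0,0,0.087],[-0.046,-0.02,0,0,0,0,0.087],[-0.046,-0.02,0,0,0,0,0.087],[-0.046,-0.02,0,0,0,0,0.087],[-0.046,-0.02,0,0,0,0,0.087],[0,0,0,0,0,-0.148,0.087],[0,0,0,0,0,-0.148,0.087],[0,0,0,0,0,-0.148,0.087],[0,0,0,0,0,-0.148,0.087]]
  ]
}}

```text
time_s: 1.8
tool_pos: [0.5298, 0.3074, 0.2226]
tool_rot: [180.0, 0.0, -168.8]
force: [0.9, -0.4, 0.0]
grip_width: 0.0871
grasp_force: 0.0
```

Run:
```python
from h import *
o=get_obs();print(o["time_s"],o["tool_pos"],o["tool_rot"],o["qpos"].round(1))
c=read_camera("wrist");save(c,"w1");print(np.round(c["intrinsics"],1).tolist(),np.round(c["view"],3).tolist())
s=silhouettes("wrist","spanner");print([(x["p"],x["extent"]) for x in s])
```

```text
1.8 [0.52983824 0.30739631 0.22263289] [ 1.79989125e+02  3.97270782e-03 -1.68823967e+02] [-37.2  13.7   5.5  89.1  -1.3  77.3  69.6]
[[428.0, 0.0, 316.7], [0.0, 428.0, 239.4], [0.0, 0.0, 1.0]] [[-0.195, 0.981, -0.001, -0.198], [-0.937, -0.186, -0.297, 0.59], [-0.291, -0.057, 0.955, -0.22], [0.0, 0.0, 0.0, 1.0]]
[(0.82, [294.8, 125.3, 389.0, 349.7])]
```

View pics/w1.png

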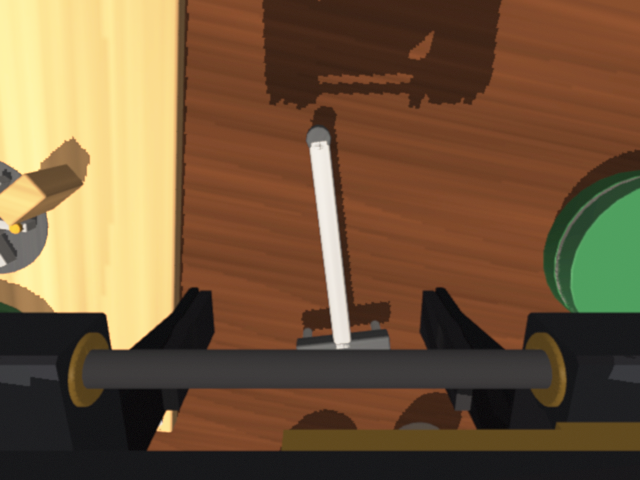

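The wrist view shows the spanner's handle from the foot (318,135) to the crossbar (343,345), running between the open fingers. The board edge is at column ~185.

Run:
```python
from h import *
c=read_camera("wrist");s=silhouettes("wrist","spanner")[0]["pixels"]
P=[]
for v in range(160,330,5):
    u=np.where(s[v])[0]
    if len(u)and len(u)<30: P.append(atz(c,u.mean(),v,.04)[:2])
P=np.array(P);print(len(P),P[0],P[-1])
vx=cv2.fitLine(P.astype(np.float32),cv2.DIST_HUBER,0,.01,.01).ravel();d=vx[:2]*np.sign(vx[0]);print("yaw",np.degrees(np.arctan2(d[1],d[0])))
# foot end top at z .04 ; crossbar near edge & far
for uv in((318,128),(318,146),(320,343),(365,340),(340,345)): print(uv,atz(c,*uv,.04)[:2].round(4))
v=np.where(s[:,:].any(1))[0];print(v.min(),v.max())
```

```text
34 [0.48943577 0.301887  ] [0.6279197  0.35911797]
yaw 18.307808
(318, 128) [0.4655 0.2956]
(318, 146) [0.479  0.2982]
(320, 343) [0.6515 0.3335]
(365, 340) [0.6407 0.3731]
(340, 345) [0.6501 0.3518]
125 348
```

Request:
{"method": "play_rows", "body": {
  "steps": [
    [[0,0,0,0,0,-0.124,0.087],[-0.0065,0.0075,0.035,0,0,0,0.087],[0,0,0.035,0,0,0,0.087],[0,0,0.035,0,0,0,0.087],[0,0,0.035,0,0,0,0.087],[0,0,0.035,0,0,0,0.087],[0,0,0.034,0,0,0,0.05],[0,0,0,0,0,0,0.03],[0,0,0,0,0,0,0.0],[0,0,0,0,0,0,0.0],[0,0,0,0,0,0,0.0],[0,0,0,0,0,0,0.0]]
  ],
  "force": 50
}}

```text
time_s: 3.2
tool_pos: [0.5347, 0.3173, 0.0154]
tool_rot: [180.0, 0.2, -162.1]
force: [-0.5, 0.3, 0.5]
grip_width: 0.0471
grasp_force: 0.0
```

Run:
```python
from h import *
# ring measurement from fixed cameras
for n,hub,stud,mark in(("scene",(332,239.7),(342.5,229.2),(355.7,256.5)),("side",(318.3,232.5),(310,226.3),(339.7,233))):
    c=read_camera(n)
    h=atz(c,*hub,.040)[:2];s=atz(c,*stud,.039)[:2];m=atz(c,*mark,.024)[:2]
    print(n,"hub",h,"stud",s,np.hypot(*(s-h)),"ang",np.degrees(np.arctan2(*(s-h)[::-1])),"mark",m,np.hypot(*(m-h)),np.degrees(np.arctan2(*(m-h)[::-1])))
    f=c["frame"];hsv=cv2.cvtColor(f,cv2.COLOR_RGB2HSV)
    # mirror white face
    x0,y0,x1,y1=(350,230,440,305) if n=="scene" else (330,195,405,240)
    g=hsv[y0:y1,x0:x1];m=((g[...,1]<30)&(g[...,2]>140)).astype(np.uint8)
    k,_,st,cc=cv2.connectedComponentsWithStats(m);i=1+st[1:,4].argmax()
    uv=cc[i]+[x0,y0];print("mirror",st[i],uv,[atz(c,*uv,z)[:2].round(4) for z in(.03,.04,.05)])
    cv2.imwrite(f"pics/{n}_m.png",m*255)
o=get_obs();print(o["tool_pos"],o["tool_rot"],o["grip_width"],o["grasp_force"],o["force"])
```

```text
scene hub [0.59543659 0.0243447 ] stud [0.59483107 0.0611507 ] 0.03681098291427873 ang 90.94251729983962 mark [0.65229559 0.02873292] 0.05702808741402251 4.413186243123382
mirror [  12   11   61   48 2299] [391.50543715 264.32231405] [array([0.7225, 0.0515]), array([0.726 , 0.0444]), array([0.7295, 0.0373])]
side hub [0.59563029 0.02531551] stud [0.59123314 0.05703642] 0.032024225296512866 ang 97.89204307055974 mark [0.64998894 0.0242647 ] 0.05436881316031804 -1.1074502755882125
mirror [  13    4   51   27 1058] [368.34877127 211.72589792] [array([0.7516, 0.0674]), array([0.7423, 0.0536]), array([0.7329, 0.0399])]
[0.53419837 0.31698576 0.01467061] [ 1.79971325e+02  9.83666840e-02 -1.62063386e+02] 0.039179713765478866 0.0 [-0.04235906 -0.42638279 -0.34311538]
```

Request:
{"method": "play_rows", "body": {
  "steps": [
    [[0,0,0,0,0,0,0.0],[0,0,0,0,0,0,0.0],[0,0,0,0,0,0,0.0],[0,0,0,0,0,0,0.0],[0,0,0,0,0,0,0.0],[0,0,-0.02,0,0,0,0.0],[0,0,-0.03,0,0,0,0.0],[0,0,-0.03,0,0,0,0.0],[0,0,-0.03,0,0,0,0.0],[0,0,0,0,0,0,0.0],[0,0,0,0,0,0,0.0]]
  ],
  "force": 50
}}

```text
time_s: 4.4
tool_pos: [0.5334, 0.3164, 0.123]
tool_rot: [-180.0, -0.0, -162.1]
force: [-0.7, -0.3, -3.6]
grip_width: 0.0156
grasp_force: 50.0
```

```bash
cat >> h.py <<'E'
def box(o,yaw,x0,x1,y0,y1,z0,z1):
    c,s=np.cos(yaw),np.sin(yaw)
    return [np.array(o)+[c*x-s*y,s*x+c*y,z] for x in(x0,x1) for y in(y0,y1) for z in(z0,z1)]
def model(c,o,yaw):
    m=np.zeros((480,640),np.uint8)
    for b in((-.19,0,-.008,.008,.024,.04),(-.007,.007,-.043,.043,.024,.04),(-.0045,.0045,.0295,.0385,0,.03),(-.0045,.0045,-.0385,-.0295,0,.03),(-.197,-.183,-.007,.007,0,.04)):
        q=np.array([proj(c,p) for p in box(o,yaw,*b)],np.float32).reshape(-1,1,2)
        cv2.fillConvexPoly(m,np.round(cv2.convexHull(q)).astype(np.int32),1)
    return m
E
python3 - <<'E'
from h import *
o=get_obs();p=o["tool_pos"];print(p,o["tool_rot"],o["grip_width"],o["grasp_force"],o["force"])
yaw=np.radians(o["tool_rot"][2]+180);d=np.array([np.cos(yaw),np.sin(yaw),0])
for n in("scene","side"):
    c=read_camera(n);save(c,n+"1");S=silhouettes(n,"spanner")
    print(n,[(round(s["p"],2),s["extent"]) for s in S])
    if not S: continue
    s=S[0]["pixels"]
    r=[]
    for L in np.arange(.11,.146,.002):
      for w in np.arange(-.006,.0061,.002):
        m=model(c,p+L*d+w*np.array([-d[1],d[0],0])+[0,0,-.013],yaw)>0;r.append(((m&s).sum()/(m|s).sum(),round(L,3),round(w,3)))
    print(sorted(r)[-4:])
E
```

```text
[0.53335414 0.31640723 0.12301574] [-1.79994926e+02 -2.31283434e-02 -1.62054906e+02] 0.01559287641869939 49.998105112463236 [-0.71563467 -0.32465904 -3.59078126]
scene [(0.89, [354.5, 110.7, 453.7, 151.7])]
[(np.float64(0.5720653789004457), np.float64(0.124), np.float64(0.002)), (np.float64(0.5798069784706755), np.float64(0.124), np.float64(-0.002)), (np.float64(0.5835205992509364), np.float64(0.126), np.float64(0.002)), (np.float64(0.5880597014925373), np.float64(0.126), np.float64(-0.002))]
side [(0.72, [217.2, 125.9, 295.3, 166.3])]
[(np.float64(0.5864374403056352), np.float64(0.12), np.float64(-0.006)), (np.float64(0.5982490272373541), np.float64(0.118), np.float64(-0.006)), (np.float64(0.606425702811245), np.float64(0.116), np.float64(-0.006)), (np.float64(0.6081754735792622), np.float64(0.12), np.float64(-0.004))]
```

Request:
{"method": "play_rows", "body": {
  "steps": [
    [[0,0,0,0,0,-0.123,0.0],[0,0,0,0,0,-0.123,0.0],[0.0251,-0.0311,0,0,0,0,0.0],[0.0251,-0.0311,0,0,0,0,0.0],[0.0251,-0.0311,0,0,0,0,0.0],[0.0251,-0.0311,0,0,0,0,0.0],[0.0251,-0.0311,0,0,0,0,0.0],[0.0251,-0.0311,0,0,0,0,0.0],[0.0251,-0.0311,0,0,0,0,0.0],[0.0251,-0.0311,0,0,0,0,0.0],[0.0251,-0.0311,0,0,0,0,0.0],[0,0,0,0,0,0,0.0]]
  ]
}}

```text
time_s: 5.8
tool_pos: [0.4889, -0.0476, 0.1227]
tool_rot: [-179.9, -0.2, -148.5]
force: [-0.3, -0.2, -3.7]
grip_width: 0.0153
grasp_force: 50.0
```

Request:
{"method": "play_rows", "body": {
  "steps": [
    [[0,0,0.02,0,0,0,0.0],[0,0,0.02,0,0,0,0.0],[0,0,0,0,0,0,0.0],[0,0,0,0,0,0,0.0]]
  ]
}}

```text
time_s: 6.2
tool_pos: [0.4901, -0.0403, 0.083]
tool_rot: [180.0, -0.1, -147.9]
force: [0.3, -0.0, -3.2]
grip_width: 0.0151
grasp_force: 50.0
```

Run:
```python
from h import *
o=get_obs();p=o["tool_pos"];print(p,o["tool_rot"],o["qpos"].round(1),o["grip_width"],o["force"])
a=[]
for n,(u,v) in(("scene",(335,230)),("side",(300,220))):
    c=read_camera(n);a.append(cv2.resize(c["frame"][v-60:v+60,u-75:u+75,::-1],(400,320),interpolation=cv2.INTER_CUBIC))
    yaw=np.radians(o["tool_rot"][2]+180);d=np.array([np.cos(yaw),np.sin(yaw),0])
    org=p+.124*d+[0,0,-.013];print(n,org)
    S=silhouettes(n,"spanner");r=[];s=S[0]["pixels"];print(S[0]["p"],S[0]["extent"])
    for L in np.arange(.11,.146,.002):
        m=model(c,p+L*d+[0,0,-.013],yaw)>0;r.append(((m&s).sum()/(m|s).sum(),round(L,3)))
    print(sorted(r)[-3:])
cv2.imwrite("pics/crop2.png",np.hstack(a))
```

```text
[ 0.49010767 -0.04025797  0.08304765] [ 1.79956178e+02 -9.27421884e-02 -1.47942299e+02] [-13.6   6.   16.1 115.1  -1.9  59.2 125.4] 0.015146303066898027 [ 0.29869587 -0.04438046 -3.15697536]
scene [0.5951994  0.02555789 0.07004765]
0.57 [274.7, 202.2, 341.7, 243.0]
[(np.float64(0.5217391304347826), np.float64(0.124)), (np.float64(0.5243243243243243), np.float64(0.128)), (np.float64(0.5345238095238095), np.float64(0.126))]
side [0.5951994  0.02555789 0.07004765]
0.58 [268.8, 208.4, 341.3, 268.2]
[(np.float64(0.34925160370634356), np.float64(0.128)), (np.float64(0.3508771929824561), np.float64(0.13)), (np.float64(0.3623082542001461), np.float64(0.126))]
```

View pics/crop2.png

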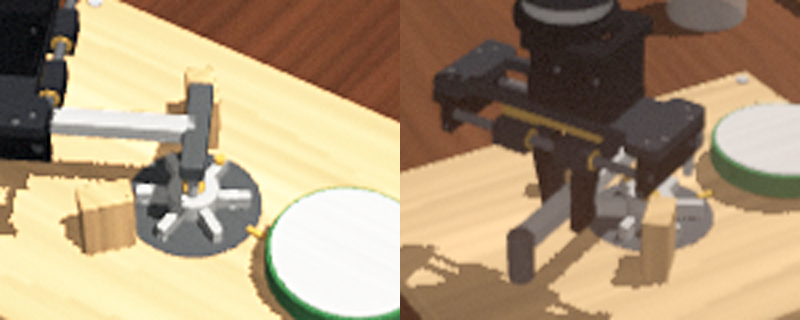

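The crossbar hovers over the ring with its pins either side of the hub. I'll descend in steps and watch the force.

Request:
{"method": "play_rows", "body": {
  "steps": [
    [[0,0,0.015,0,0,0,0.0],[0,0,0.015,0,0,0,0.0],[0,0,0.005,0,0,0,0.0],[0,0,0.004,0,0,0,0.0],[0,0,0,0,0,0,0.0],[0,0,0,0,0,0,0.0]]
  ]
}}

```text
time_s: 7.0
tool_pos: [0.4912, -0.0405, 0.0452]
tool_rot: [-180.0, 0.1, -148.0]
force: [0.6, -0.3, -2.8]
grip_width: 0.0156
grasp_force: 50.0
```

Request:
{"method": "play_rows", "body": {
  "steps": [
    [[0,0,0.004,0,0,0,0.0],[0,0,0.003,0,0,0,0.0],[0,0,0.003,0,0,0,0.0],[0,0,0.001,0,0,0,0.0],[0,0,0,0,0,0,0.0],[0,0,0,0,0,0,0.0]]
  ]
}}

```text
time_s: 7.6
tool_pos: [0.4907, -0.0405, 0.0336]
tool_rot: [-180.0, 0.0, -148.0]
force: [-0.9, -1.1, -2.0]
grip_width: 0.0155
grasp_force: 50.0
```

Seated: the pin tips are about 0.6 mm above the board. First stroke, clockwise about the ring axis.

Request:
{"method": "play_rows", "body": {
  "steps": [
    [[-0.00055,0.0117,0,0,0,0.094,0.0],[-0.00055,0.0117,0,0,0,0.094,0.0],[-0.00055,0.0117,0,0,0,0.094,0.0],[-0.00055,0.0117,0,0,0,0.094,0.0],[-0.00055,0.0117,0,0,0,0.094,0.0],[-0.00055,0.0117,0,0,0,0.094,0.0],[0,0,0,0,0,0,0.0],[0,0,0,0,0,0,0.0]]
  ]
}}

```text
time_s: 8.4
tool_pos: [0.4705, 0.0267, 0.0335]
tool_rot: [180.0, -0.1, 179.9]
force: [-4.7, 1.1, 2.9]
grip_width: 0.0156
grasp_force: 50.0
```

Run:
```python
from h import *
o=get_obs();p=o["tool_pos"];y=np.radians(o["tool_rot"][2]+180);print(p+.125*np.array([np.cos(y),np.sin(y),0]),np.degrees(y)-5.5,o["force"],o["wrist_torque"])
c=read_camera("scene");a=c["frame"][170:290,260:410,::-1];c=read_camera("side");b=c["frame"][160:280,225:375,::-1]
cv2.imwrite("pics/crop3.png",np.hstack([cv2.resize(x,(400,320),interpolation=cv2.INTER_CUBIC) for x in(a,b)]))
```

```text
[0.59547851 0.02639799 0.03352726] 354.3717033331995 [-4.73217311  1.08627729  2.89645415] [ 0.29189987  1.07053401 -0.12739131]
```

View pics/crop3.png

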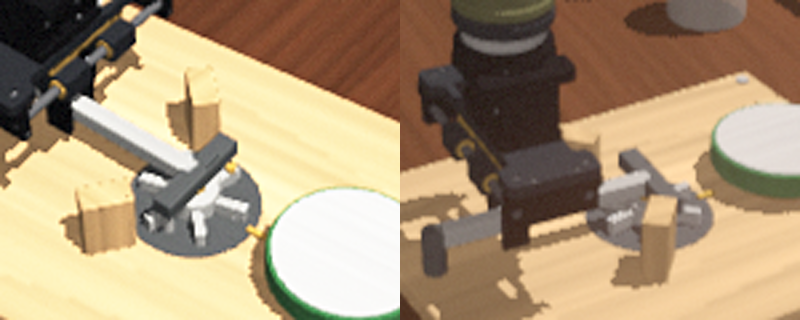

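The ring is turning: the stud is now beside the crossbar at scene (347,233). I'll finish the first stroke.

Request:
{"method": "play_rows", "body": {
  "steps": [
    [[-0.00055,0.0117,0,0,0,0.094,0.0],[-0.00055,0.0117,0,0,0,0.094,0.0],[-0.00055,0.0117,0,0,0,0.094,0.0],[-0.00055,0.0117,0,0,0,0.094,0.0],[-0.00055,0.0117,0,0,0,0.094,0.0],[-0.00055,0.0117,0,0,0,0.094,0.0],[0,0,0,0,0,0,0.0],[0,0,0,0,0,0,0.0]]
  ]
}}

```text
time_s: 9.3
tool_pos: [0.4916, 0.0931, 0.0336]
tool_rot: [179.9, 0.0, 147.6]
force: [-0.9, 2.0, -1.8]
grip_width: 0.0158
grasp_force: 50.0
```

Run:
```python
from h import *
o=get_obs();p=o["tool_pos"];y=np.radians(o["tool_rot"][2]+180);print(p+.125*np.array([np.cos(y),np.sin(y),0]),np.degrees(y)-5.5,o["force"],o["wrist_torque"])
for n in("scene","side"):
    c=read_camera(n)
    q=proj(c,[.5955,.0248,.039]).round().astype(int);f=c["frame"][q[1]-25:q[1]+25,q[0]-30:q[0]+30]
    hsv=cv2.cvtColor(f,cv2.COLOR_RGB2HSV);m=((hsv[...,0]>15)&(hsv[...,0]<28)&(hsv[...,1]>170)&(hsv[...,2]>150)).astype(np.uint8)
    k,_,st,cc=cv2.connectedComponentsWithStats(m)
    for i in range(1,k):
        if st[i,4]>2:
            uv=cc[i]+q-[30,25];P=atz(c,*uv,.039)[:2]-[.5955,.0248];print(n,st[i,4],uv.round(1),np.hypot(*P).round(4),np.degrees(np.arctan2(P[1],P[0])).round(1)-5.5)
```

```text
[0.59721158 0.02613232 0.03357618] 322.12533967786874 [-0.85952772  1.97177522 -1.80352522] [0.44068103 0.26972634 0.17003742]
```

Request:
{"method": "play_rows", "body": {
  "steps": [
    [[0,0,-0.01,0,0,0,0.0],[0,0,-0.013,0,0,0,0.0],[0,0,-0.013,0,0,0,0.0],[0,0,0,0,0,0,0.0],[0,0,0,0,0,0,0.0]]
  ]
}}

```text
time_s: 9.9
tool_pos: [0.492, 0.0927, 0.0705]
tool_rot: [179.9, 0.1, 147.4]
force: [-0.3, 0.3, -3.3]
grip_width: 0.0155
grasp_force: 50.0
```

Request:
{"method": "play_rows", "body": {
  "steps": [
    [[-0.0007,-0.0135,0,0,0,-0.108,0.0],[-0.0007,-0.0135,0,0,0,-0.108,0.0],[-0.0007,-0.0135,0,0,0,-0.108,0.0],[-0.0007,-0.0135,0,0,0,-0.108,0.0],[-0.0007,-0.0135,0,0,0,-0.108,0.0],[-0.0007,-0.0135,0,0,0,-0.108,0.0],[-0.0007,-0.0135,0,0,0,-0.108,0.0],[-0.0007,-0.0135,0,0,0,-0.108,0.0],[-0.0007,-0.0135,0,0,0,-0.108,0.0],[-0.0007,-0.0135,0,0,0,-0.108,0.0],[-0.0007,-0.0135,0,0,0,-0.108,0.0],[0,0,0,0,0,0,0.0]]
  ]
}}

```text
time_s: 11.1
tool_pos: [0.4948, -0.0493, 0.0693]
tool_rot: [-179.9, -0.0, -144.7]
force: [-0.2, 0.5, -3.3]
grip_width: 0.0154
grasp_force: 50.0
```

Run:
```python
from h import *
o=get_obs();p=o["tool_pos"];y=np.radians(o["tool_rot"][2]+180);print(p,p+.125*np.array([np.cos(y),np.sin(y),0]),np.degrees(y)-5.5,o["force"],o["qpos"].round(1))
a=[]
for n,(u,v) in(("scene",(335,240)),("side",(315,235))):
    c=read_camera(n);a.append(cv2.resize(c["frame"][v-40:v+40,u-50:u+50,::-1],(400,320),interpolation=cv2.INTER_CUBIC))
    for t in(-20,20,40,60):
        t=np.radians(t+5.5);q=proj(c,[.5955+.037*np.cos(t),.0248+.037*np.sin(t),.039]);print(n,np.degrees(t)-5.5,(q-[u-50,v-40])*4)
cv2.imwrite("pics/crop4.png",np.hstack(a))
```

```text
[ 0.49484015 -0.0493483   0.06925827] [0.59680636 0.02295586 0.06925827] 29.840421108719596 [-0.22574707  0.50552791 -3.28867808] [-15.2   7.7  19.  115.2  -2.9  57.5 130.5]
scene -20.0 [234.37541378 203.73337924]
scene 20.0 [260.03768491 170.95710377]
scene 40.0 [260.23128075 151.80660272]
scene 60.0 [251.877168   133.89679713]
side -20.0 [278.39592971 145.15799487]
side 20.0 [252.93804473 123.93440154]
side 40.0 [232.46832147 117.90975243]
side 60.0 [209.84168544 115.93461137]
```

View pics/crop4.png

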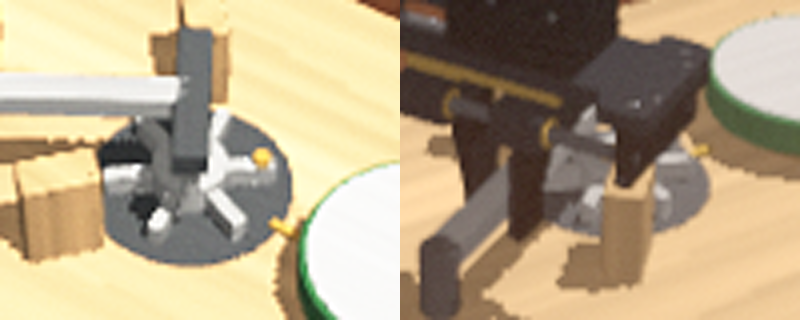

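The stud is at crop (262,157), i.e. ~35° from the mirror line, as predicted. Next notch middle at θ≈35°; I'll drop in again.

Request:
{"method": "play_rows", "body": {
  "steps": [
    [[0,-0.0065,0,0,0,-0.07,0.0],[0,0,0.01,0,0,0,0.0],[0,0,0.009,0,0,0,0.0],[0,0,0.005,0,0,0,0.0],[0,0,0,0,0,0,0.0],[0,0,0,0,0,0,0.0]]
  ]
}}

```text
time_s: 11.8
tool_pos: [0.498, -0.0525, 0.0453]
tool_rot: [180.0, -0.0, -140.5]
force: [0.9, 0.7, -2.1]
grip_width: 0.015
grasp_force: 50.0
```

Request:
{"method": "play_rows", "body": {
  "steps": [
    [[0,0,0.004,0,0,0,0.0],[0,0,0.004,0,0,0,0.0],[0,0,0.003,0,0,0,0.0],[0,0,0.001,0,0,0,0.0],[0,0,0,0,0,0,0.0],[0,0,0,0,0,0,0.0]]
  ]
}}

```text
time_s: 12.4
tool_pos: [0.4984, -0.0527, 0.0336]
tool_rot: [-180.0, 0.0, -140.5]
force: [-0.9, -0.0, -3.6]
grip_width: 0.0156
grasp_force: 50.0
```

Request:
{"method": "play_rows", "body": {
  "steps": [
    [[-0.00055,0.0118,0,0,0,0.095,0.0],[-0.00055,0.0118,0,0,0,0.095,0.0],[-0.00055,0.0118,0,0,0,0.095,0.0],[-0.00055,0.0118,0,0,0,0.095,0.0],[-0.00055,0.0118,0,0,0,0.095,0.0],[-0.00055,0.0118,0,0,0,0.095,0.0],[-0.00055,0.0118,0,0,0,0.095,0.0],[-0.00055,0.0118,0,0,0,0.095,0.0],[-0.00055,0.0118,0,0,0,0.095,0.0],[0,0,0,0,0,0,0.0],[0,0,0,0,0,0,0.0]]
  ]
}}

```text
time_s: 13.5
tool_pos: [0.4718, 0.0468, 0.0337]
tool_rot: [180.0, 0.0, 170.7]
force: [0.8, 0.1, -2.3]
grip_width: 0.0156
grasp_force: 50.0
```

Run:
```python
from h import *
o=get_obs();p=o["tool_pos"];y=np.radians(o["tool_rot"][2]+180);print(p,p+.125*np.array([np.cos(y),np.sin(y),0]),np.degrees(y)-365.5,o["force"],o["wrist_torque"])
a=[]
for n,(u,v) in(("scene",(335,240)),("side",(315,235))):
    c=read_camera(n);a.append(cv2.resize(c["frame"][v-40:v+40,u-50:u+50,::-1],(400,320),interpolation=cv2.INTER_CUBIC))
    for t in(-20,-10,0,10,20):
        t=np.radians(t+5.5);q=proj(c,[.5955+.037*np.cos(t),.0248+.037*np.sin(t),.039]);print(n,np.degrees(t)-5.5,(q-[u-50,v-40])*4)
cv2.imwrite("pics/crop5.png",np.hstack(a))
```

```text
[0.47184818 0.04678411 0.03370503] [0.59518792 0.02647872 0.03370503] -14.848730796069958 [ 0.8378379   0.07704087 -2.27316883] [ 0.03541611 -0.29934526  0.12540434]
scene -20.0 [234.37541378 203.73337924]
scene -10.0 [243.61839087 196.93568984]
scene 0.0 [251.11146366 189.02948904]
scene 10.0 [256.63492225 180.27559569]
scene 20.0 [260.03768491 170.95710377]
side -20.0 [278.39592971 145.15799487]
side -10.0 [274.54672806 139.04300579]
side 0.0 [268.89077566 133.36302446]
side 10.0 [261.61253561 128.27960261]
side 20.0 [252.93804473 123.93440154]
```

View pics/crop5.png

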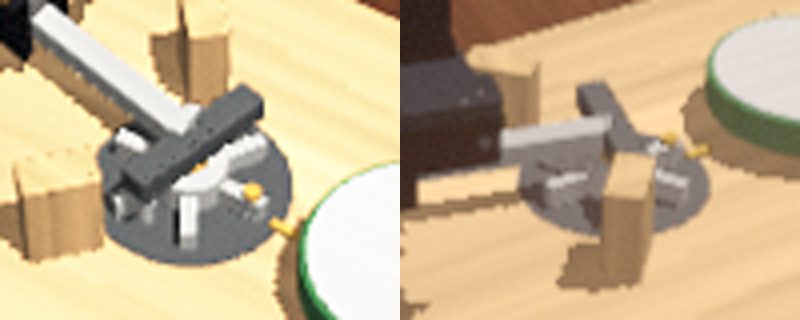

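The stud now points at the brass mark and mirror: crop (254,190), within a few degrees, and the spanner is seated. I'll release and rise.

Request:
{"method": "play_rows", "body": {
  "steps": [
    [[0,0,0.0005,0,0,0,0.0],[0,0,0,0,0,0,0.045],[0,0,0,0,0,0,0.045],[0,0,0,0,0,0,0.045],[0,0,0,0,0,0,0.045],[0,0,0,0,0,0,0.045],[0,0,0,0,0,0,0.045],[0,0,-0.01,0,0,0,0.045],[0,0,-0.03,0,0,0,0.045],[0,0,-0.04,0,0,0,0.045],[0,0,-0.04,0,0,0,0.045],[0,0,0,0,0,0,0.045]]
  ]
}}

```text
time_s: 14.8
tool_pos: [0.4756, 0.0475, 0.1595]
tool_rot: [179.7, 0.6, 170.5]
force: [0.9, -0.4, 0.2]
grip_width: 0.045
grasp_force: 0.0
```

Request:
{"method": "play_rows", "body": {
  "steps": [
    [[0,0,-0.02,0,0,0,0.045],[0,0,0,0,0,0,0.045],[0,0,0,0,0,0,0.045],[0,0,0,0,0,0,0.045]]
  ]
}}

```text
time_s: 15.2
tool_pos: [0.4709, 0.0468, 0.172]
tool_rot: [-180.0, -0.1, 170.5]
force: [-0.5, -0.4, -0.7]
grip_width: 0.0449
grasp_force: 0.0
```

Run:
```python
from h import *
o=get_obs();print(o["tool_pos"],o["force"],o["grip_width"])
a=[]
for n,(u,v) in(("scene",(320,225)),("side",(300,235))):
    c=read_camera(n);a.append(cv2.resize(c["frame"][v-60:v+60,u-75:u+75,::-1],(400,320),interpolation=cv2.INTER_CUBIC))
    S=silhouettes(n,"spanner");yaw=np.radians(-9.35)
    if S:
        s=S[0]["pixels"];m=model(c,[.5952,.0262,.02],yaw)>0;print(n,S[0]["p"],S[0]["extent"],(m&s).sum()/(m|s).sum())
cv2.imwrite("pics/crop6.png",np.hstack(a))
```

```text
[0.47085107 0.04683406 0.17201467] [-0.52303416 -0.39423862 -0.70145678] 0.04486662965633374
scene 0.67 [267.6, 182.2, 351.7, 255.4] 0.8783297336213103
side 0.64 [232.2, 216.7, 326.6, 256.0] 0.7445730824891461
```

View pics/crop6.png

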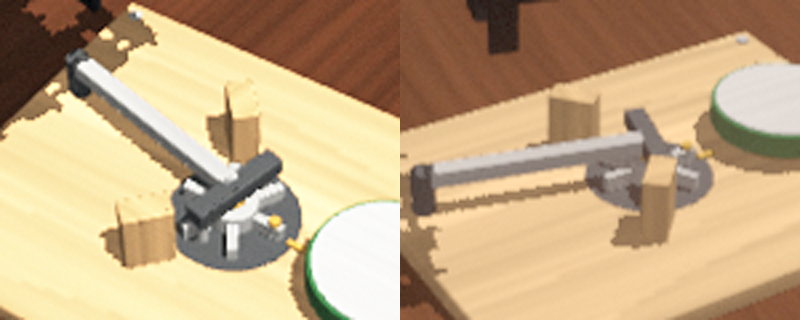

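The spanner stands seated and level with its foot on the board. The stud at crop (275,220) is in line with the mirror mark at (296,243), and the gripper is clear.

```bash
python3 -c "
from h import *
print(sign_off())"
```

```text
the job is handed in; nothing more can be done
None
```

I tightened the ring in two strokes and handed the job in at about 15 s of the 54 s. In the last pictures the stud points at the mirror within a few degrees, and the larger spanner stands seated in the ring with the gripper clear; the hand-in gave no verdict.

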